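Eject a battery pack from its charger and put it in the tray

ROBOT

A 6-joint arm with a two-finger parallel gripper is mounted at the origin on the work surface. World frame = base frame: x ahead of the robot, y to its left, z up, the work surface at z = 0. Lengths are in mm, angles in rad, forces in N, time in s.
With the tool pointing down it reaches from about 300 to 750 mm from the base axis. Payload 8.5 kg.
Tool frame: the origin (TCP) lies at the very end of the fingers, on their centre line; the grasp point (between the pads) lies 19 mm behind it; z points along the fingers, y is the line along which they close (so a half turn about z gives the same grasp; the last joint's range is limited). The gripper opens to 85 mm and grips with 20 to 120 N. Pads are 22 mm wide; open, the fingers measure 114 mm over their backs; the gripper's body (76 mm by 85 mm) begins 54 mm behind the grasp point. The pads swing forward as they close: fully open they stand 13 mm farther back than shut.
Start: joints at [-1.512, 0.381, 1.297, -0, 1.464, -0.215], TCP at [148.71, -529.496, 231.322] pointing down, gripper open.
Joint ranges: [-3.11, 3.11], [-0.89, 2.33], [0.22, 2.48], [-1.42, 4.56], [0.17, 2.85], [-2.88, 2.88]. Speed limits (rad/s): [2.39, 2.39, 3.14, 3.14, 3.14, 3.14].

INTERFACE

Orientations are given as a unit quaternion [w, x, y, z].
In Python, from cell import get_obs, camera, sign_off gives the robot as it stands. The module is installed in compiled form; this text tells all that it offers.
- The arm moves only by the tool play_rows, never from a script. Its argument "deltas" is a list of rows, each an object of numbers: "tx", "ty", "tz": the shift along the world's x, y, z in cm; "wx", "wy", "wz": the turn, a rotation vector about the world's x, y, z in degrees. In form: [{"tx": .., "ty": .., "tz": .., "wx": .., "wy": .., "wz": ..}, ...]. A call has 1 to 10 rows; each row shifts and turns the commanded pose from where the row before left it; what a row does not reach is not made up. A row lasts 1/8 s, in which the tool goes at most 62.5 mm and 10.7 degrees, less where a joint would pass 70% of its speed; a pose out of reach is approached as far as the arm can. A call is refused whole if a number of a shift passes 6.25 or a number of a turn 10.7, either way. A call with a gripper value outside its range is refused whole. "gripper" is the closure, from 0 (fully open) to 1 (shut), set as the call begins (left out, the last holds). The fingers move at their own pace and stop on an object; "newtons" is the grip in N (left out, the last holds). Time passes only in rows, so rows that do not move let the fingers close. It gives the time, the measured TCP pose, the force, the opening and the grip force at its end, in the units of the state.
- get_obs(): the state, without advancing time (a new reading comes with each control period).
- camera(name): name is "side" or "top"; returns a dict with "pixels" (420x560x3 uint8, red, green, blue), "z_map" (420x560 float32, mm along the optical axis (not along the pixel's ray), 0 where there is no reading), "vfov" (degrees; the focal length in pixels is half the picture's height over the tangent of half this angle, whatever the lens; pixels are square), "cx", "cy" (the principal point, pixels), "origin" and "attitude" of the camera in the world. Camera axes: x right, y down, z forward; pixel columns grow to the right and rows downward; lengths in mm; the calibration is good to about 2 mm. A picture is of the moment at which its call begins.
- sign_off(): hands the job in; it is judged then, once.
The state is a dict: "time": time; "joint_pos": joint angles; "qd": joint speeds; "tau": joint torques, N m; "tool_pos": TCP position; "orientation": TCP orientation; "ft_force": force on the tool from outside, world axes, zero at the start; "moment": the same for the moment, N m; "grip_width": finger opening in mm; "grip_force": force on a finger pad.
Only numpy, scipy, OpenCV 4.12 (cv2) and the standard library are available. Lean on these libraries where they do the work, as an engineer would, in place of code of your own. Each camera call takes 0.05 s, during which the arm holds its last target. There are 200 camera calls.

TASK

Eject the battery pack from the charger and store it: first press the metal thumb tab of the charger's ejector lever all the way down and bear on it firmly for a moment, with about 12 newtons, so that the lever seats on its stop and its other end tips the pack up out of the well. Never push on the charger or its lever with more than 30 newtons. Then take the pack by its raised end, lay it down flat inside the low open tray without dropping it, let go, and leave the other things on the bench where they are.

Things in the scene. Friction and masses are not known exactly. Their poses are not given: they have to be found in the camera images.
- charger: Grey plastic battery charger fixed to the bench, 168 mm long (x, from -58 to 110), 76 wide (y), 44 high; from x = 50 to 110 mm a block 50 mm high. Origin: on the bench under the centre of the pack well. Its -x end is the front, with the lever. The pack's top lies 2 mm below the well's rim with 2 mm gaps at its sides, so it cannot be gripped until tipped up.
- well (a point): Centre of the well's mouth, in the charger's frame at x = 0, y = 0, 44 mm above the bench. The well is 100 mm (x) by 52 mm (y), 28 mm deep (floor 16 mm above the bench); side walls 12 mm thick, front wall 8 mm.
- ejector (a joint): Ejector lever's angle, rad: starts at -0.08 to 0, grows as the tab is pressed, hard stop at 0.5. Moving it takes 4 to 9 N down on the tab (stiff hinge, pack's weight); it stays where left. At the stop the resistance rises steeply; it is seated by bearing on with about 12 N for half a second (10 to 20 N is good, over 30 N too much, sideways drag counted).
- pin (a point): Middle of the lever's hinge pin, level along the charger's y, 62 mm in front (-x) of the charger's origin, 22 mm above the bench. The lever is a cranked dark steel bar: its tab reaches 71 mm out in front of the pin, its inner end 45 mm behind it, under the front (-x) end of the pack.
- tab (a point): Centre of the top face of the thumb tab, a ribbed dark steel plate 32 mm (along the lever) by 40 mm (charger's y), 55 mm from the pin; moves with the lever. At joint 0: 114 mm in front (-x) of the charger's origin, 39 mm above the bench, outer edge up by 14 degrees. At the stop: 116 mm in front, 12 mm above the bench, outer edge down by 14 degrees.
- pack: Loose black plastic battery pack, 90 mm (x) by 48 (y) by 26 (z), 0.14 to 0.28 kg. Origin: centre of its underside. Starts flat in the well, axes nearly along the charger's. With the lever on its stop its -x end is about 28 mm higher than the other (18 degrees); the top 15 to 20 mm of that end's sides then stand above the rim and can be gripped across y from above.
- tray: Low open grey plastic tray fixed to the bench, 150 mm (x) by 120 mm (y) outside, walls 5 mm thick and 22 mm high, floor 5 mm thick. Origin: centre of its underside, on the bench.
- meter: Bystander: dark hand-held multimeter lying flat, 150 x 75 x 42 mm. Origin: centre of its underside.
- reel: Bystander: steel reel, 60 mm across, 34 mm high, on its flat face. Origin: centre of its underside.
- screwdriver: Bystander: screwdriver lying on the bench. Origin: its underside, about mid-length.
- relaybox: Bystander: small grey box, 70 x 50 x 40 mm. Origin: centre of its underside.
Things that resemble listed ones, but are neither listed nor needed, are in the scene too. Several things have the shape of the pack; the one meant has the colours described above.

How it is judged (in metres and radians):
On the way, in this order (a step that is already met when the one before it is completed fails the run):
1. the ejector lever is on its stop (joint above 0.48) and the fingers bear on it with 9 to 30 N, for 0.25 s (value of joint ejector above 0.48 rad and contact force between the fingers and charger above 9 N), for 0.25 s.
2. the pack is held clear above the charger (height (world z) of pack above 0.055 m and contact force between the fingers and pack above 1 N), for 0.1 s.
At the end, for the whole second after the job is handed in: The pack lies flat (within 0.1 rad) and still on the floor of the tray, its centre within 45 mm of the tray's centre, top side up, released (z of pack in the frame of tray below 0.009 m and horizontal distance between pack and tray below 0.045 m and angle between pack's own z axis and vertical below 0.1 rad and linear speed of pack below 0.02 m/s); the robot touches nothing.
It fails at once if the robot pushes on the charger or its lever with more than 30 N (contact force between any of the arm, the fingers and charger above 30 N).
It fails at once if the pack is dropped: it moves faster than 0.8 m/s while not held (linear speed of pack above 0.8 m/s and contact force between the fingers and pack below 0.1 N).
It fails at once if a bystander is moved by more than 20 mm (distance of any of meter, reel, screwdriver, relaybox from where it was at the start of the episode above 0.02 m).
It also fails if it takes over 58 s, if anything falls off the work surface, if the arm or the gripper's body presses on something with over 40 N, if the wrist force passes 120 N, or if a joint passes its speed limit or range.

## Working session

There is one attempt and no reset: what is moved stays moved. The work goes in short steps, Python scripts to look and compute and a tool call to move; the robot and the scene stay as the last step left them, time stands still between calls to the robot, and variables do not carry over. Pictures are saved under pics/ and viewed, at most 10 in all, crops included, and the job is handed in when it is done.

Besides the shell and the picture viewer there is one more tool, called after "Request:" by a JSON object that holds its "method" and its "body". play_rows: Moves the arm, as the interface text tells. Its arguments: {"type":"object","properties":{"deltas":{"type":"array","items":{"type":"object","properties":{"tx":{"type":"number"},"ty":{"type":"number"},"tz":{"type":"number"},"wx":{"type":"number"},"wy":{"type":"number"},"wz":{"type":"number"}}}},"gripper":{"type":"number"},"newtons":{"type":"number"}},"required":["deltas"]}

```bash
mkdir -p pics
cat > h.py <<'E'
import numpy as np, cv2
from scipy.spatial.transform import Rotation as R
from cell import get_obs, camera, sign_off
def cam(n):
    c=camera(n); h,w=c["z_map"].shape
    f=h/2/np.tan(np.radians(c["vfov"])/2)
    u,v=np.meshgrid(np.arange(w),np.arange(h)); z=c["z_map"]
    P=np.stack([(u-c["cx"])/f*z,(v-c["cy"])/f*z,z],-1)
    a=np.asarray(c["attitude"],float)
    M=a if a.shape==(3,3) else R.from_quat(a[[1,2,3,0]]).as_matrix()
    c["W"]=P@M.T+np.asarray(c["origin"]); c["W"][z==0]=np.nan; c["M"]=M; c["f"]=f
    return c
E
python3 - <<'E'
from h import *
for n in("side","top"):
    c=cam(n); cv2.imwrite(f"pics/{n}0.png",c["pixels"][...,::-1]); print(n,c["origin"],c["attitude"],c["vfov"],c["cx"],c["cy"])
    np.savez(f"{n}0.npz",W=c["W"],p=c["pixels"])
E
```

```text
side [134.4563596  714.01976988 553.30975038] [ 0.1407447  -0.25874331  0.82242216 -0.48668739] 57.96843880703218 275.26994313942913 211.51153261768926
top [ 435.65774074   10.89414577 1094.7923968 ] [-0.06058128  0.70628893 -0.70257429  0.06225133] 52.26141398623746 275.15178576967844 208.75258857494774
```

View pics/top0.png

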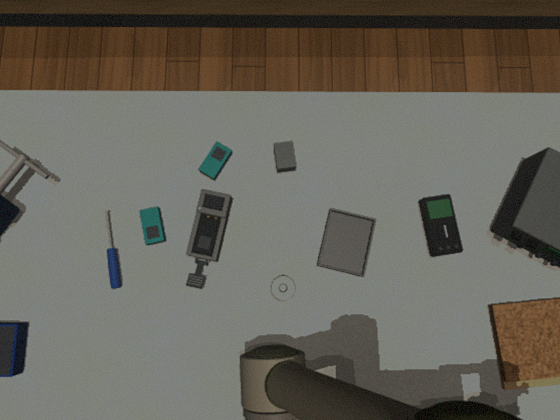

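View pics/side0.png

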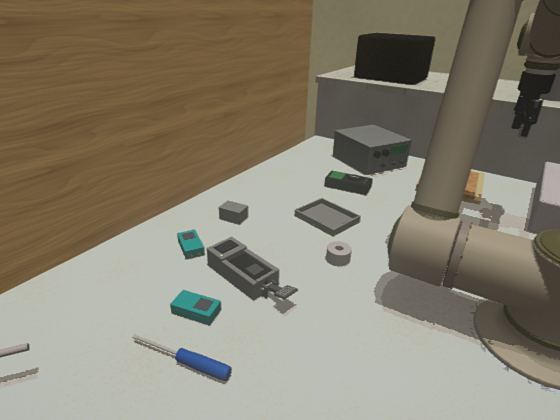

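The top view shows the charger at (210,225), with its tab towards the robot at (197,280). The tray is at (346,242), the reel at (283,288), the screwdriver at (113,265), the relay box at (285,156) and the meter at (440,225). There are three pack-shaped things: teal ones at (215,160) and (152,226), and a black one in the well at (208,233). The black one fits the description. Next I'll measure it and enlarge it to confirm.

Run:
```python
from h import *
d=np.load("top0.npz"); W=d["W"]; p=d["p"]
cr=p[175:300,150:260][...,::-1]; cv2.imwrite("pics/crop0.png",cv2.resize(cr,None,fx=4.8,fy=4.8,interpolation=cv2.INTER_CUBIC))
z=np.nan_to_num(W[...,2])
def rect(box,lo,hi,name):
    u0,v0,u1,v1=box; S=W[v0:v1,u0:u1].reshape(-1,3); k=(S[:,2]>lo)&(S[:,2]<hi); S=S[k]
    (c,s,a)=cv2.minAreaRect(S[:,:2].astype(np.float32)); print(name,np.round(c,1),np.round(s,1),round(a,2),len(S),np.round(np.percentile(S[:,2],[5,50,95]),1))
    return S
rect((175,175,245,300),36,60,"charger>36")
rect((175,175,245,218),46.5,60,"block")
rect((175,268,215,300),20,60,"tab")
rect((305,195,390,290),12,40,"tray")
rect((305,195,390,290),2,40,"tray2")
print("bench",np.nanmedian(z[300:320,100:200]))
for v in range(180,296,4): print(v,np.round(z[v,186:236:4],0).astype(int))
```

```text
charger>36 [545.8 180.2] [ 77.4 240.8] 78.68 2177 [38.8 43.9 52.4]
block [633.7 162.4] [76.1 62. ] 79.96 695 [47.3 50.1 53.7]
tab [451.7 200.5] [40.8 47.7] 77.63 259 [31.  40.2 46. ]
tray [ 542.9 -172. ] [120.2 150.6] 76.56 501 [14.4 21.4 25. ]
tray2 [ 544.6 -176.5] [218.2 242.2] 89.89 3693 [ 2.3  5.  22.1]
bench -0.2189630041646069
180 [-2  0  0 -1 -2  0  3 -3 -3 -1  0 -2 -1]
184 [-1  2  3  1  1 -1  2  2  2  1 -4 -1 -1]
188 [ 0  1  3  1  2 -3 -3  1  2  0  2  0 -2]
192 [-2  0  1  3 49 50 48 51 48 -1  0 -1 -1]
196 [-4  1 -3 -1 51 52 49 52 50 46 49 52 -3]
200 [-3  0 -3  0 50 49 50 48 53 49 48 43  0]
204 [ 2  2  2 52 50 48 49 49 53  0 50 26 -3]
208 [ 3  4  0 50 50 50 48 53 46 54 53 11  3]
212 [ 0 -1  1 46 46 48 47 49 47 49 51  1  1]
216 [ 2 -1 -2 46 37 15 17 25 41 51 47 -4  1]
220 [-1  2 43 44 42 45 44 40 43 49 30  1 -1]
224 [-2  1 46 43 44 41 43 43 39 43 18  3 -1]
228 [-4  0 47 45 40 41 41 41 33 46 -1 -1 -2]
232 [ 0 -2 45 42 43 42 43 42 44 41 -2  3 -4]
236 [ 3 -1 42 40 44 40 39 42 43 31  2  1  3]
240 [ 1 43 41 38 42 44 40 39 48 16  0 -2  2]
244 [-1 43 41 39 43 42 41 39 44 -2 -2 -3  2]
248 [ 0 45 43 43 37 40 42 43 46  0  0  0 -3]
252 [ 0 44 17 19 42 38 41 43 38  3  0  2 -1]
256 [ 2  1 13 42 42 42 43 43 21 -2  1 -1  2]
260 [-1  5  1 14 23 31 -2 43  5 -4  3 -4 -1]
264 [ 0  1  2 30 28 29 -1  1  0 -3 -2  0 -1]
268 [ 1 -3  2 30 27  1  0  0  0  1  0 -1  0]
272 [ 2  1  2 32 -2  2 -2 -2  1  1  4 -2  0]
276 [ 1 37 38 37 36  2 -3 -2  2  0 -3 -3  2]
280 [-4 39 40 42 41 -2  0  3  0 -2  2 -4  2]
284 [47 47 41 43 46  2 -1  0  0  2  0 -1  2]
288 [-1  3  1  0  1  0 -1  3  1 -2  0  1  0]
292 [ 1 -2  1  3  0  0  2 -1  0 -2  4  2 -2]
```

View pics/crop0.png

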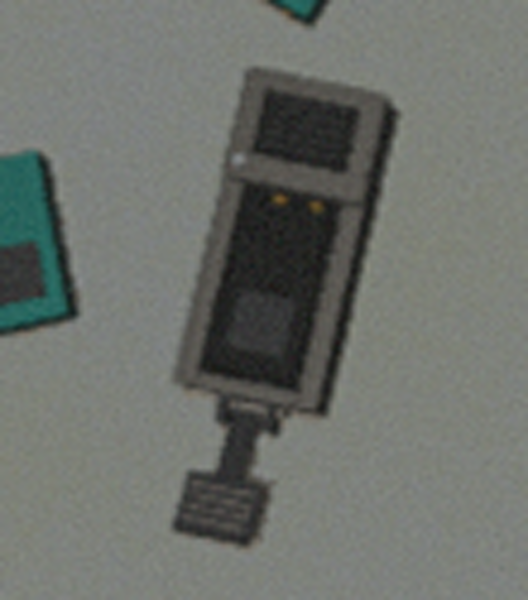

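The crop confirms it: the black pack sits in the grey charger's well, and the tab is at crop (220,508). From the measurements:

| Item | Position (mm) | Yaw |
|---|---|---|
| Charger origin | (556,178) | -11.5° |
| Tab | (444,201) | |
| Tray | (543,-172) | -13.4° |

I'll move over the tab now with the fingers shut.

Request:
{"method": "play_rows", "body": {"deltas": [{"tx":2.2,"ty":5.5},{"tx":2.2,"ty":5.5},{"tx":2.2,"ty":5.5},{"tx":2.2,"ty":5.5},{"tx":2.2,"ty":5.5},{"tx":2.2,"ty":5.5},{"tx":2.2,"ty":5.5},{"tx":2.2,"ty":5.5},{"tx":2.2,"ty":5.5},{"tx":2.2,"ty":5.5}], "gripper": 1, "newtons": 60}}

```text
$.deltas[0]: bad value
```

Run:
```python
from h import *
o=get_obs(); q=np.array(o["orientation"]); M=R.from_quat(q[[1,2,3,0]]).as_matrix(); print(M.round(3),o["tool_pos"],o["time"],o["ft_force"],o["joint_pos"])
y=M[:,1]; print("tool y yaw",np.degrees(np.arctan2(y[1],y[0])))
```

```text
[[ 0.963  0.27  -0.   ]
 [ 0.27  -0.963  0.001]
 [ 0.    -0.001 -1.   ]] [ 148.71303039 -529.25214534  230.77113643] 0.1 [ 0.32258844 -0.22403767 -0.10107544] [-1.51227084e+00  3.81144322e-01  1.29816700e+00  5.29950701e-06
  1.46355891e+00 -2.15304212e-01]
tool y yaw -74.31073692234592
```

Request:
{"method": "play_rows", "body": {"deltas": [{"tx":2.2,"ty":5.5,"tz":0,"wx":0,"wy":0,"wz":-2.7},{"tx":2.2,"ty":5.5,"tz":0,"wx":0,"wy":0,"wz":-2.7},{"tx":2.2,"ty":5.5,"tz":0,"wx":0,"wy":0,"wz":-2.7},{"tx":2.2,"ty":5.5,"tz":0,"wx":0,"wy":0,"wz":-2.7},{"tx":2.2,"ty":5.5,"tz":0,"wx":0,"wy":0,"wz":-2.7},{"tx":2.2,"ty":5.5,"tz":0,"wx":0,"wy":0,"wz":-2.7},{"tx":2.2,"ty":5.5,"tz":0,"wx":0,"wy":0,"wz":-2.7},{"tx":2.2,"ty":5.5,"tz":0,"wx":0,"wy":0,"wz":-2.7},{"tx":2.2,"ty":5.5,"tz":0,"wx":0,"wy":0,"wz":-2.7},{"tx":2.2,"ty":5.5,"tz":0,"wx":0,"wy":0,"wz":-2.7}], "gripper": 1, "newtons": 60}}

```text
time: 1.35
tool_pos: [369.0, 22.5, 231.4]
orientation: [0.0, 0.995, -0.099, 0.0]
ft_force: [0.9, -1.2, -0.1]
grip_width: 0.3
grip_force: 0.0
```

Request:
{"method": "play_rows", "body": {"deltas": [{"tx":1.84,"ty":4.46,"tz":0,"wx":0,"wy":0,"wz":0},{"tx":1.84,"ty":4.46,"tz":0,"wx":0,"wy":0,"wz":0},{"tx":1.84,"ty":4.46,"tz":-3,"wx":0,"wy":0,"wz":0},{"tx":1.84,"ty":4.46,"tz":-4,"wx":0,"wy":0,"wz":0},{"tx":0,"ty":0,"tz":-4,"wx":0,"wy":0,"wz":0},{"tx":0,"ty":0,"tz":-4,"wx":0,"wy":0,"wz":0},{"tx":0,"ty":0,"tz":0,"wx":0,"wy":0,"wz":0}]}}

```text
time: 2.22
tool_pos: [440.8, 198.6, 79.5]
orientation: [0.001, 0.995, -0.099, -0.003]
ft_force: [0.4, 0.3, 1.1]
grip_width: -0.3
grip_force: 0.0
```

Run:
```python
from h import *
a=cam("side")["pixels"][170:330,180:340]; b=cam("top")["pixels"][180:300,140:260]
f=lambda i:cv2.resize(i[...,::-1],(400,400),interpolation=cv2.INTER_CUBIC)
cv2.imwrite("pics/p1.png",np.hstack([f(a),f(b)]))
```

```text
(no output)
```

View pics/p1.png

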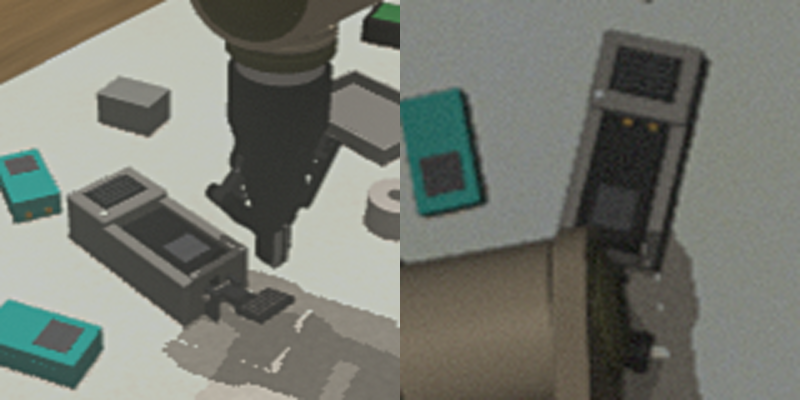

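The fingertip, at left-panel (272,260), stands above the tab at (268,303). Descending.

Request:
{"method": "play_rows", "body": {"deltas": [{"tx":0.1,"ty":0.2,"tz":-1,"wx":0,"wy":0,"wz":0},{"tx":0,"ty":0,"tz":-1,"wx":0,"wy":0,"wz":0},{"tx":0,"ty":0,"tz":-1,"wx":0,"wy":0,"wz":0},{"tx":0,"ty":0,"tz":-0.5,"wx":0,"wy":0,"wz":0},{"tx":0,"ty":0,"tz":-0.4,"wx":0,"wy":0,"wz":0},{"tx":0,"ty":0,"tz":-0.4,"wx":0,"wy":0,"wz":0},{"tx":0,"ty":0,"tz":-0.4,"wx":0,"wy":0,"wz":0}]}}

```text
time: 3.2
tool_pos: [443.0, 200.9, 34.6]
orientation: [-0.0, 0.995, -0.099, -0.0]
ft_force: [-3.2, 0.3, 8.0]
grip_width: 0.2
grip_force: 3.0
```

Request:
{"method": "play_rows", "body": {"deltas": [{"tx":0,"ty":0,"tz":-0.25,"wx":0,"wy":0,"wz":0},{"tx":0,"ty":0,"tz":-0.25,"wx":0,"wy":0,"wz":0},{"tx":0,"ty":0,"tz":-0.25,"wx":0,"wy":0,"wz":0},{"tx":0,"ty":0,"tz":-0.25,"wx":0,"wy":0,"wz":0},{"tx":0,"ty":0,"tz":-0.25,"wx":0,"wy":0,"wz":0}]}}

```text
time: 3.82
tool_pos: [442.5, 201.0, 22.2]
orientation: [-0.0, 0.995, -0.099, -0.001]
ft_force: [-4.1, 1.3, 7.2]
grip_width: 0.1
grip_force: 3.9
```

Request:
{"method": "play_rows", "body": {"deltas": [{"tx":0,"ty":0,"tz":-0.15,"wx":0,"wy":0,"wz":0},{"tx":0,"ty":0,"tz":-0.15,"wx":0,"wy":0,"wz":0},{"tx":0,"ty":0,"tz":-0.1,"wx":0,"wy":0,"wz":0},{"tx":0,"ty":0,"tz":-0.1,"wx":0,"wy":0,"wz":0}]}}

```text
time: 4.32
tool_pos: [442.8, 200.9, 17.2]
orientation: [-0.0, 0.995, -0.099, -0.0]
ft_force: [-3.3, 1.4, 6.3]
grip_width: 0.4
grip_force: 3.5
```

Request:
{"method": "play_rows", "body": {"deltas": [{"tx":0,"ty":0,"tz":-0.07,"wx":0,"wy":0,"wz":0},{"tx":0,"ty":0,"tz":-0.07,"wx":0,"wy":0,"wz":0}]}}

```text
time: 4.58
tool_pos: [442.9, 200.9, 15.8]
orientation: [-0.0, 0.995, -0.098, -0.0]
ft_force: [-3.3, 0.7, 6.4]
grip_width: 0.5
grip_force: 3.3
```

Request:
{"method": "play_rows", "body": {"deltas": [{"tx":0,"ty":0,"tz":-0.05,"wx":0,"wy":0,"wz":0}]}}

```text
time: 4.7
tool_pos: [443.0, 200.9, 15.3]
orientation: [-0.0, 0.995, -0.098, -0.0]
ft_force: [-2.1, 0.5, 5.5]
grip_width: 0.1
grip_force: 3.3
```

Request:
{"method": "play_rows", "body": {"deltas": [{"tx":0,"ty":0,"tz":-0.05,"wx":0,"wy":0,"wz":0}]}}

```text
time: 4.82
tool_pos: [443.0, 200.9, 14.8]
orientation: [-0.0, 0.995, -0.099, -0.0]
ft_force: [-2.2, 0.6, 5.2]
grip_width: -0.3
grip_force: 3.2
```

Request:
{"method": "play_rows", "body": {"deltas": [{"tx":0,"ty":0,"tz":-0.05,"wx":0,"wy":0,"wz":0}]}}

```text
time: 4.95
tool_pos: [443.1, 200.9, 14.4]
orientation: [-0.0, 0.995, -0.099, 0.0]
ft_force: [-2.5, 0.4, 6.8]
grip_width: -0.0
grip_force: 3.5
```

Request:
{"method": "play_rows", "body": {"deltas": [{"tx":0,"ty":0,"tz":-0.04,"wx":0,"wy":0,"wz":0}]}}

```text
time: 5.08
tool_pos: [443.1, 200.9, 14.2]
orientation: [-0.0, 0.995, -0.099, 0.0]
ft_force: [-4.4, 0.1, 11.4]
grip_width: 0.2
grip_force: 6.0
```

Request:
{"method": "play_rows", "body": {"deltas": [{"tx":0,"ty":0,"tz":-0.04,"wx":0,"wy":0,"wz":0}]}}

```text
time: 5.2
tool_pos: [443.2, 200.9, 14.0]
orientation: [-0.0, 0.995, -0.098, 0.0]
ft_force: [-4.3, -0.4, 15.5]
grip_width: 0.0
grip_force: 7.8
```

Request:
{"method": "play_rows", "body": {"deltas": [{"tx":0,"ty":0,"tz":0,"wx":0,"wy":0,"wz":0},{"tx":0,"ty":0,"tz":0,"wx":0,"wy":0,"wz":0},{"tx":0,"ty":0,"tz":0,"wx":0,"wy":0,"wz":0},{"tx":0,"ty":0,"tz":0,"wx":0,"wy":0,"wz":0},{"tx":0,"ty":0,"tz":0,"wx":0,"wy":0,"wz":0}]}}

```text
time: 5.82
tool_pos: [443.2, 200.9, 14.1]
orientation: [-0.0, 0.995, -0.099, 0.0]
ft_force: [-4.0, -0.4, 13.2]
grip_width: -0.0
grip_force: 6.7
```

Seated at about 13 N for over half a second. Retreating up and opening.

Request:
{"method": "play_rows", "body": {"deltas": [{"tx":0,"ty":0,"tz":0.5,"wx":0,"wy":0,"wz":0},{"tx":0,"ty":0,"tz":2,"wx":0,"wy":0,"wz":0},{"tx":0,"ty":-4,"tz":5,"wx":0,"wy":0,"wz":0},{"tx":0,"ty":-5,"tz":5,"wx":0,"wy":0,"wz":0},{"tx":0,"ty":-5,"tz":0,"wx":0,"wy":0,"wz":0},{"tx":0,"ty":0,"tz":0,"wx":0,"wy":0,"wz":0}], "gripper": 0}}

```text
time: 6.58
tool_pos: [443.6, 65.1, 131.8]
orientation: [0.0, 0.995, -0.101, 0.001]
ft_force: [0.1, 0.2, -0.3]
grip_width: 85.8
grip_force: 0.0
```

Run:
```python
from h import *
A=cam("side"); c=cam("top"); W=c["W"]
a=A["pixels"][190:310,180:300]; b=c["pixels"][180:300,140:260]
f=lambda i:cv2.resize(i[...,::-1],(400,400),interpolation=cv2.INTER_CUBIC)
cv2.imwrite("pics/p2.png",np.hstack([f(a),f(b)]))
t=np.radians(-11.5); ex=np.array([np.cos(t),np.sin(t)]); ey=np.array([-ex[1],ex[0]])
for n,C in(("top",c),("side",A)):
    V=C["W"]; D=V[...,:2]-[556,178.3]; X=D@ex; Y=D@ey; Z=V[...,2]
    print(n)
    for x in range(-56,60,8):
        k=(abs(X-x)<4)&(abs(Y)<18)&(Z>5)&(Z<100); print(x,k.sum(),np.round(np.median(Z[k]),1) if k.any() else None)
    k=(Z>54)&(Z<85)&(X<-5)&(X>-60)&(abs(Y)<45); print("raised",X[k].min(),X[k].max(),np.percentile(Y[k],[2,50,98]),Z[k].max())
    k=(abs(X)<35)&(Z>36)&(Z<50)&(abs(Y)<60); print("charger Y",np.percentile(Y[k],[1,99]))
    k=(X>58)&(X<130)&(Z>44)&(Z<60); print("block X,Y",np.percentile(X[k],[1,99]),np.percentile(Y[k],[1,99]))
```

```text
top
-56 30 43.8
-48 26 24.0
-40 45 60.6
-32 44 67.9
-24 48 66.0
-16 49 62.5
-8 49 60.2
0 45 57.3
8 47 54.3
16 46 51.8
24 46 48.4
32 43 46.0
40 45 42.8
48 50 41.2
56 47 50.1
raised -42.68680526186976 -5.214936301990788 [-22.24247601   2.88816469  23.77473586] 72.18247155150448
charger Y [-37.60575723  37.63732358]
block X,Y [ 58.66858861 128.52384892] [-845.6218973   492.11246558]
side
-56 63 41.9
-48 66 50.2
-40 101 62.2
-32 35 66.2
-24 28 64.3
-16 27 61.4
-8 26 58.6
0 21 55.7
8 20 52.8
16 23 50.2
24 20 46.7
32 21 44.5
40 17 42.4
48 72 44.4
56 31 49.0
raised -47.16000358420245 -5.025136943937489 [-17.72811232   9.49837731  28.88974558] 69.40696952897468
charger Y [-32.06637105  43.28085877]
block X,Y [ 58.24121167 128.33148776] [-1499.85100005   453.81205616]
```

View pics/p2.png

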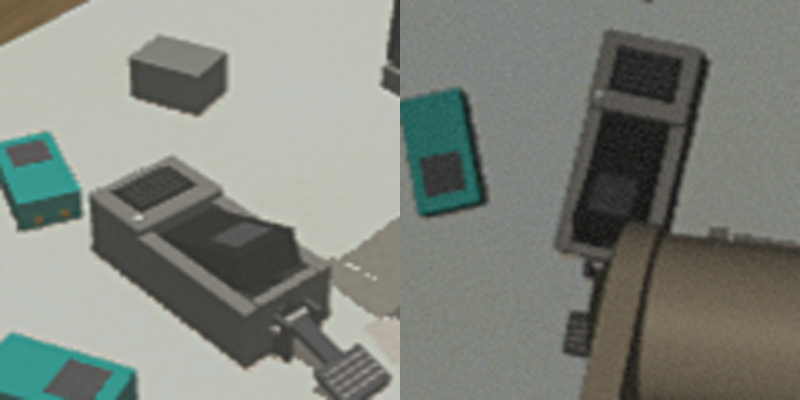

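The lever is down and the pack is tipped, with its raised edge at left-panel (293,235) and the top end at about z 68. I'll grip at charger x = -29, which is world (528,185), with TCP z about 47.

Request:
{"method": "play_rows", "body": {"deltas": [{"tx":2.8,"ty":4,"tz":0,"wx":0,"wy":0,"wz":0},{"tx":2.8,"ty":4,"tz":0,"wx":0,"wy":0,"wz":0},{"tx":2.8,"ty":4,"tz":0,"wx":0,"wy":0,"wz":0},{"tx":0,"ty":0,"tz":-2.5,"wx":0,"wy":0,"wz":0},{"tx":0,"ty":0,"tz":-2.5,"wx":0,"wy":0,"wz":0},{"tx":0,"ty":0,"tz":0,"wx":0,"wy":0,"wz":0}]}}

```text
time: 7.42
tool_pos: [525.9, 188.8, 79.4]
orientation: [0.0, 0.995, -0.098, -0.002]
ft_force: [-0.5, -1.1, -0.1]
grip_width: 85.3
grip_force: 0.0
```

Request:
{"method": "play_rows", "body": {"deltas": [{"tx":0,"ty":0,"tz":-1.5,"wx":0,"wy":0,"wz":0},{"tx":0,"ty":0,"tz":-1,"wx":0,"wy":0,"wz":0},{"tx":0,"ty":0,"tz":0,"wx":0,"wy":0,"wz":0},{"tx":0,"ty":0,"tz":0,"wx":0,"wy":0,"wz":0}]}}

```text
time: 7.92
tool_pos: [527.5, 187.5, 56.6]
orientation: [-0.0, 0.995, -0.099, 0.0]
ft_force: [0.9, -0.1, -0.2]
grip_width: 85.9
grip_force: 0.0
```

Request:
{"method": "play_rows", "body": {"deltas": [{"tx":0,"ty":-0.2,"tz":-0.5,"wx":0,"wy":0,"wz":0},{"tx":0,"ty":0,"tz":-0.45,"wx":0,"wy":0,"wz":0},{"tx":0,"ty":0,"tz":0,"wx":0,"wy":0,"wz":0}]}}

```text
time: 8.3
tool_pos: [527.1, 185.5, 46.3]
orientation: [0.0, 0.995, -0.099, -0.0]
ft_force: [0.3, -0.2, 0.6]
grip_width: 85.4
grip_force: 0.0
```

Request:
{"method": "play_rows", "body": {"deltas": [{"tx":0,"ty":0,"tz":0,"wx":0,"wy":0,"wz":0},{"tx":0,"ty":0,"tz":0,"wx":0,"wy":0,"wz":0},{"tx":0,"ty":0,"tz":0,"wx":0,"wy":0,"wz":0},{"tx":0,"ty":0,"tz":0,"wx":0,"wy":0,"wz":0},{"tx":0,"ty":0,"tz":0,"wx":0,"wy":0,"wz":0},{"tx":0,"ty":0,"tz":0,"wx":0,"wy":0,"wz":0}], "gripper": 1, "newtons": 60}}

```text
time: 9.05
tool_pos: [527.5, 185.5, 47.0]
orientation: [-0.0, 0.995, -0.099, 0.0]
ft_force: [0.0, -0.4, 4.4]
grip_width: 46.5
grip_force: 65.4
```

Request:
{"method": "play_rows", "body": {"deltas": [{"tx":0,"ty":0,"tz":0.5,"wx":0,"wy":0,"wz":0},{"tx":0,"ty":0,"tz":1,"wx":0,"wy":0,"wz":0},{"tx":0,"ty":0,"tz":1.5,"wx":0,"wy":0,"wz":0},{"tx":0,"ty":0,"tz":2,"wx":0,"wy":0,"wz":0},{"tx":0,"ty":0,"tz":2,"wx":0,"wy":0,"wz":0},{"tx":0,"ty":0,"tz":2,"wx":0,"wy":0,"wz":0},{"tx":0,"ty":0,"tz":2,"wx":0,"wy":0,"wz":0},{"tx":0,"ty":0,"tz":1,"wx":0,"wy":0,"wz":0},{"tx":0,"ty":0,"tz":0,"wx":0,"wy":0,"wz":0}]}}

```text
time: 10.18
tool_pos: [527.4, 185.6, 167.4]
orientation: [-0.0, 0.995, -0.099, 0.001]
ft_force: [-0.3, -0.4, -2.3]
grip_width: 46.7
grip_force: 64.9
```

Run:
```python
from h import *
A=cam("side"); c=cam("top")
a=A["pixels"][130:310,160:340]; b=c["pixels"][150:300,120:270]
f=lambda i:cv2.resize(i[...,::-1],(400,400),interpolation=cv2.INTER_CUBIC)
cv2.imwrite("pics/p3.png",np.hstack([f(a),f(b)])); np.savez("p3.npz",A=A["W"],c=c["W"],Ap=A["pixels"])
```

```text
(no output)
```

View pics/p3.png

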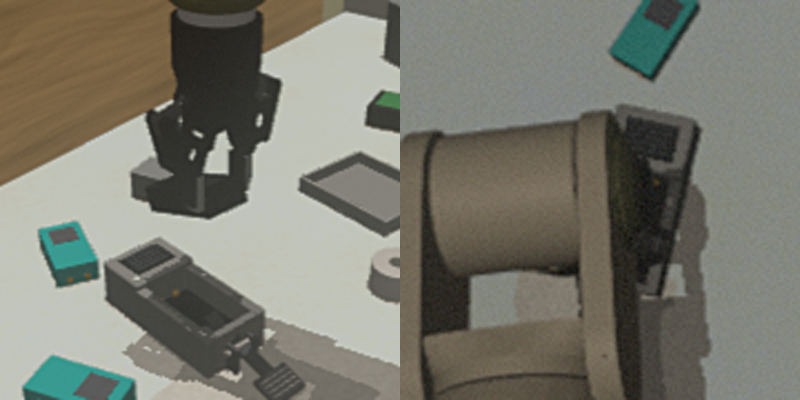

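The pack is held clear of the charger at left-panel (198,195). Measuring its tilt.

Run:
```python
from h import *
d=np.load("p3.npz"); V=d["A"]
t=np.radians(-11.5); ex=np.array([np.cos(t),np.sin(t)]); ey=np.array([-ex[1],ex[0]])
D=V[...,:2]-[527.4,185.6]; X=D@ex; Y=D@ey; Z=V[...,2]
for x in range(-20,90,6):
    k=(abs(X-x)<3)&(abs(Y)<36)&(Z>110)&(Z<230)
    if k.sum()>3: print(x,k.sum(),np.percentile(Z[k],[2,50,90,98]).round(0),np.percentile(Y[k],[2,98]).round(0))
```

```text
-20 21 [165. 168. 171. 174.] [-17.  23.]
-14 317 [165. 181. 223. 228.] [-33.  35.]
-8 199 [169. 188. 210. 225.] [-35.  36.]
-2 61 [162. 192. 217. 220.] [-26.  35.]
4 79 [159. 199. 224. 228.] [-27.  35.]
10 54 [157. 204. 223. 227.] [-29.  31.]
16 19 [155. 180. 181. 182.] [-20.  26.]
22 18 [154. 163. 178. 179.] [-19.  27.]
28 26 [150. 168. 177. 177.] [-18.  27.]
34 29 [149. 163. 174. 174.] [-16.  27.]
40 25 [148. 161. 172. 173.] [13. 27.]
46 28 [145. 162. 170. 171.] [ 9. 27.]
52 27 [142. 160. 168. 169.] [ 9. 27.]
58 31 [140. 157. 166. 167.] [ 1. 27.]
64 28 [140. 160. 164. 164.] [-2. 27.]
70 20 [149. 161. 162. 162.] [-4. 26.]
```

The tilt is about 19.5°, with the TCP about 6 mm above the underside plane and 30 mm behind the pack's centre. Moving to the tray and levelling on the way, with the TCP going to (514,-166).

Request:
{"method": "play_rows", "body": {"deltas": [{"tx":-0.1,"ty":-2,"tz":0,"wx":0,"wy":0,"wz":0},{"tx":-0.2,"ty":-4,"tz":0,"wx":-0.6,"wy":-2.8,"wz":0},{"tx":-0.2,"ty":-5,"tz":0,"wx":-0.6,"wy":-2.8,"wz":0},{"tx":-0.2,"ty":-5,"tz":0,"wx":-0.6,"wy":-2.8,"wz":0},{"tx":-0.2,"ty":-5,"tz":0,"wx":-0.6,"wy":-2.8,"wz":0},{"tx":-0.2,"ty":-5,"tz":0,"wx":-0.6,"wy":-2.8,"wz":0},{"tx":-0.2,"ty":-5,"tz":0,"wx":-0.6,"wy":-2.8,"wz":0},{"tx":-0.1,"ty":-3,"tz":0,"wx":-0.3,"wy":-2.3,"wz":0},{"tx":0,"ty":-1.2,"tz":-1,"wx":0,"wy":0,"wz":0},{"tx":0,"ty":0,"tz":-2,"wx":0,"wy":0,"wz":0}]}}

```text
time: 11.52
tool_pos: [513.0, -167.5, 136.1]
orientation: [0.018, 0.981, -0.098, 0.168]
ft_force: [-0.8, 0.6, -1.5]
grip_width: 46.4
grip_force: 64.9
```

Request:
{"method": "play_rows", "body": {"deltas": [{"tx":0,"ty":0,"tz":-3,"wx":0,"wy":0,"wz":0},{"tx":0,"ty":0,"tz":-3,"wx":0,"wy":0,"wz":0},{"tx":0,"ty":0,"tz":-2,"wx":0,"wy":0,"wz":0},{"tx":0,"ty":0,"tz":0,"wx":0,"wy":0,"wz":0},{"tx":0,"ty":0,"tz":0,"wx":0,"wy":0,"wz":0}]}}

```text
time: 12.15
tool_pos: [513.5, -166.4, 57.2]
orientation: [0.017, 0.981, -0.097, 0.169]
ft_force: [-0.0, 0.3, -2.9]
grip_width: 46.8
grip_force: 64.8
```

Run:
```python
from h import *
A=cam("side"); c=cam("top"); o=get_obs(); T=o["tool_pos"]
a=A["pixels"][130:260,270:400]; b=c["pixels"][180:300,290:410]
f=lambda i:cv2.resize(i[...,::-1],(400,400),interpolation=cv2.INTER_CUBIC)
cv2.imwrite("pics/p4.png",np.hstack([f(a),f(b)]))
t=np.radians(-11.5); ex=np.array([np.cos(t),np.sin(t)]); ey=np.array([-ex[1],ex[0]])
print(T,((np.array([543,-172])-T[:2])@ex,(np.array([543,-172])-T[:2])@ey))
for n,C in(("side",A),("top",c)):
    V=C["W"]; D=V[...,:2]-T[:2]; X=D@ex; Y=D@ey; Z=V[...,2]-T[2]; print(n)
    for x in range(-24,90,8):
        k=(abs(X-x)<4)&(abs(Y)<30)&(Z>-20)&(Z<60)
        if k.sum()>3: print(x,k.sum(),np.percentile(Z[k],[2,50,90,98]).round(0),np.percentile(Y[k],[2,98]).round(0))
```

```text
[ 513.60491156 -166.53586706   57.55470537] (np.float64(29.894346252113337), np.float64(0.505999202692074))
side
-24 27 [21. 35. 46. 50.] [-29.  29.]
-16 119 [-8. 10. 27. 43.] [-25.  27.]
-8 25 [-7. 17. 29. 32.] [-24.  25.]
0 9 [-6. 17. 20. 22.] [-24.  26.]
8 12 [-7.  7. 17. 18.] [22. 30.]
16 26 [-7.  8. 17. 18.] [11. 27.]
24 30 [-7. 11. 18. 19.] [ 8. 27.]
32 28 [-6. 12. 17. 18.] [ 3. 28.]
40 28 [-5. 14. 18. 19.] [-3. 28.]
48 41 [-5. 16. 18. 18.] [-16.  29.]
56 35 [-6. 17. 19. 20.] [-19.  28.]
64 40 [-5. 16. 18. 19.] [-16.  28.]
72 19 [-6. 16. 18. 19.] [-18.  27.]
top
0 16 [16. 21. 45. 51.] [ 5. 29.]
8 42 [13. 19. 21. 24.] [-6. 27.]
16 65 [ 7. 19. 21. 22.] [-24.  22.]
24 71 [ 4. 19. 21. 23.] [-25.  22.]
32 72 [ 7. 18. 20. 22.] [-24.  22.]
40 70 [ 4. 19. 20. 22.] [-24.  23.]
48 69 [ 2. 19. 21. 22.] [-24.  23.]
56 71 [12. 18. 20. 21.] [-24.  23.]
64 68 [ 3. 19. 20. 23.] [-23.  23.]
72 69 [11. 19. 21. 24.] [-23.  23.]
```

View pics/p4.png

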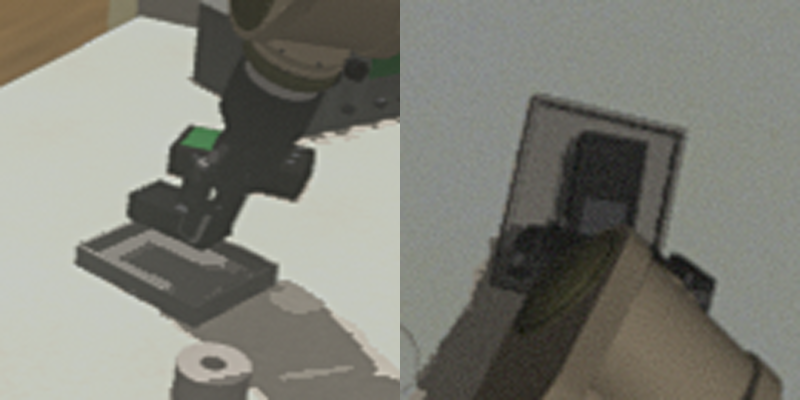

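The pack is level over the tray (top-view panel (605,180)), with its underside about 6.5 mm below the TCP. Lowering.

Request:
{"method": "play_rows", "body": {"deltas": [{"tx":0,"ty":0,"tz":-1.5,"wx":0,"wy":0,"wz":0},{"tx":0,"ty":0,"tz":-1.5,"wx":0,"wy":0,"wz":0},{"tx":0,"ty":0,"tz":-1,"wx":0,"wy":0,"wz":0},{"tx":0,"ty":0,"tz":-0.2,"wx":0,"wy":0,"wz":0},{"tx":0,"ty":0,"tz":0,"wx":0,"wy":0,"wz":0}]}}

```text
time: 12.88
tool_pos: [513.5, -166.6, 15.1]
orientation: [0.018, 0.981, -0.097, 0.169]
ft_force: [-1.0, -0.1, -2.0]
grip_width: 47.1
grip_force: 64.9
```

Request:
{"method": "play_rows", "body": {"deltas": [{"tx":0,"ty":0,"tz":-0.1,"wx":0,"wy":0,"wz":0},{"tx":0,"ty":0,"tz":-0.1,"wx":0,"wy":0,"wz":0}]}}

```text
time: 13.12
tool_pos: [513.4, -166.5, 13.0]
orientation: [0.018, 0.981, -0.097, 0.169]
ft_force: [0.3, -0.1, 1.1]
grip_width: 46.4
grip_force: 65.2
```

Request:
{"method": "play_rows", "body": {"deltas": [{"tx":0,"ty":0,"tz":-0.05,"wx":0,"wy":0,"wz":0},{"tx":0,"ty":0,"tz":0,"wx":0,"wy":0,"wz":0}]}}

```text
time: 13.38
tool_pos: [513.5, -166.5, 13.0]
orientation: [0.018, 0.981, -0.097, 0.169]
ft_force: [-2.9, 1.3, 5.7]
grip_width: 47.0
grip_force: 65.9
```

Request:
{"method": "play_rows", "body": {"deltas": [{"tx":0,"ty":0,"tz":-0.05,"wx":0,"wy":0,"wz":0},{"tx":0,"ty":0,"tz":0,"wx":0,"wy":0,"wz":0}]}}

```text
time: 13.62
tool_pos: [513.5, -166.6, 12.9]
orientation: [0.018, 0.981, -0.097, 0.169]
ft_force: [-4.9, 1.3, 13.2]
grip_width: 46.6
grip_force: 66.7
```

On the floor. Opening partway, then backing off along the tool axis.

Request:
{"method": "play_rows", "body": {"deltas": [{"tx":0,"ty":0,"tz":0.05,"wx":0,"wy":0,"wz":0},{"tx":0,"ty":0,"tz":0,"wx":0,"wy":0,"wz":0},{"tx":0,"ty":0,"tz":0,"wx":0,"wy":0,"wz":0},{"tx":0,"ty":0,"tz":0,"wx":0,"wy":0,"wz":0}], "gripper": 0.3}}

```text
time: 14.12
tool_pos: [513.3, -166.5, 12.1]
orientation: [0.017, 0.981, -0.097, 0.168]
ft_force: [-0.3, -0.2, -0.6]
grip_width: 60.1
grip_force: 0.0
```

Request:
{"method": "play_rows", "body": {"deltas": [{"tx":-0.2,"ty":0,"tz":0.6,"wx":0,"wy":0,"wz":0},{"tx":-0.4,"ty":0.1,"tz":1.2,"wx":0,"wy":0,"wz":0},{"tx":-0.7,"ty":0.1,"tz":2,"wx":0,"wy":0,"wz":0},{"tx":-1.3,"ty":0.3,"tz":4,"wx":0,"wy":0,"wz":0},{"tx":-2,"ty":0.4,"tz":6,"wx":0,"wy":0,"wz":0},{"tx":-4,"ty":0,"tz":2,"wx":0,"wy":0,"wz":0},{"tx":-4,"ty":0,"tz":0,"wx":0,"wy":0,"wz":0},{"tx":0,"ty":0,"tz":0,"wx":0,"wy":0,"wz":0},{"tx":0,"ty":0,"tz":0,"wx":0,"wy":0,"wz":0}]}}

```text
time: 15.25
tool_pos: [387.9, -157.8, 170.0]
orientation: [0.018, 0.981, -0.098, 0.169]
ft_force: [0.7, 0.5, 0.2]
grip_width: 59.8
grip_force: 0.0
```

Run:
```python
from h import *
A=cam("side"); c=cam("top")
f=lambda i:cv2.resize(i[...,::-1],(400,400),interpolation=cv2.INTER_CUBIC)
cv2.imwrite("pics/p5.png",np.hstack([f(A["pixels"][150:280,260:390]),f(c["pixels"][180:300,290:410])]))
W=c["W"][190:295,300:395].reshape(-1,3); k=(W[:,2]>25.5)&(W[:,2]<36); S=W[k]
print(cv2.minAreaRect(S[:,:2].astype(np.float32)),np.median(S,0))
X=np.c_[S[:,:2]-S[:,:2].mean(0),np.ones(len(S))]; print(np.linalg.lstsq(X,S[:,2],rcond=None)[0])
```

```text
((541.8087768554688, -170.85458374023438), (113.94099426269531, 146.2884979248047), 75.55829620361328) [ 542.31208436 -173.75551282   30.93221487]
[-4.05250113e-03 -4.75369734e-03  3.08795809e+01]
```

View pics/p5.png

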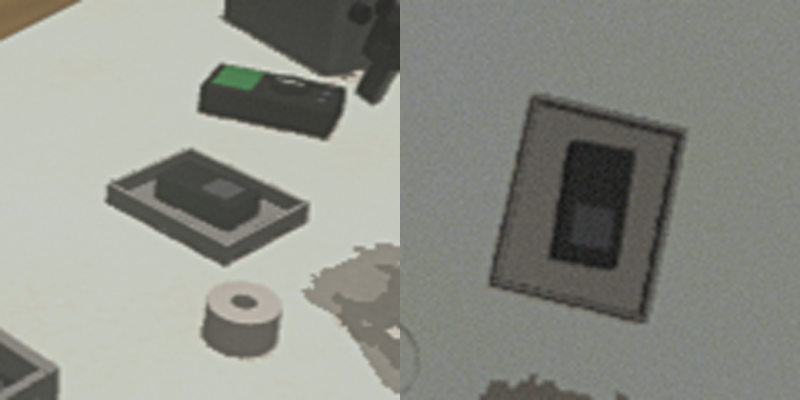

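The pack lies flat and centred in the tray (right panel (592,205)), its top at z 31 (tray floor 5 mm plus the 26 mm pack), and the gripper is clear. Handing in.

```bash
python3 -c "
from cell import sign_off; print(sign_off())"
```

```text
the job is handed in; nothing more can be done
None
```

I seated the lever at about 13–16 N and laid the pack flat, centred and released in the tray. The job is handed in at about 15 s of the 58 s allowed; `sign_off()` returned no verdict.

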